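Find the rocking corner of a fixture plate and press its shim flat

TASK

The fixture plate on the measuring table rocks on one of its four feet. Press down on the bolt head at each corner with the fingertips to find the corner that gives, pressing it fully down, then press the raised shim tab beside that corner flat, and leave the other three tabs standing. Only press: do not pick up or shift the plate, the part on it or the things around it.

Things in the scene. Friction and masses are not known exactly. Their poses are not given: they have to be found in the camera images.
- base: Fixed aluminium base plate, 200 x 310 x 15 mm (x, y, z), lying on the table; origin at the centre of its underside, x away from the robot, y to the left, at some small yaw. It carries four feet, four shim tabs and four witness pins, one of each per corner, named nl, nr, fl, fr (near/far, left/right as the robot sees it).
- plate: Loose aluminium fixture plate, 144 x 180 x 10 mm, about 1.2 kg, lying level on four feet that look alike, its top 50 mm above the table; origin at the centre of its underside, axes as the base's. Six low stop posts keep it from sliding. Three feet are solid; one, unseen and changing from run to run, gives: its corner sinks 4 mm (2 to 3 N to start, fully down by 8 N) and springs back.
- bracket: Loose domed sheet-metal part, 50 x 56 x 35 mm high, standing in the middle of the plate; origin at the centre of its underside. To be left alone.
- post: Loose hold-down post: 45 mm square foot, 12 mm rod, 131 mm high, with a side arm 75 mm long at 98 mm height along its own -x; origin under the foot. Bystander.
- support: Loose turned steel support, 48 mm wide at the foot, 70 mm high; origin at the centre of its underside. Bystander.
- mouse: Loose black computer mouse, 105 x 60 x 33 mm; origin at the centre of its underside. Bystander.
- corner_nl (a point): Centre of the flat top of the near left corner's round bolt head on the plate (24 mm across, 4 mm high, 54 mm above the table, straight above the foot): the place to press that corner. It lies at x = -50, y = 62 mm in the plate's frame.
- corner_nr (a point): Centre of the flat top of the near right corner's round bolt head on the plate (24 mm across, 4 mm high, 54 mm above the table, straight above the foot): the place to press that corner. It lies at x = -50, y = -62 mm in the plate's frame.
- corner_fl (a point): Centre of the flat top of the far left corner's round bolt head on the plate (24 mm across, 4 mm high, 54 mm above the table, straight above the foot): the place to press that corner. It lies at x = 50, y = 62 mm in the plate's frame.
- corner_fr (a point): Centre of the flat top of the far right corner's round bolt head on the plate (24 mm across, 4 mm high, 54 mm above the table, straight above the foot): the place to press that corner. It lies at x = 50, y = -62 mm in the plate's frame.
- press_nl (a point): Press point on top of the near left corner's shim tab, 38 mm out from its pivot and 10 mm from its outer end. The tab, a steel leaf 24 mm wide, 4 mm thick, sticks out to the left of the plate (base +y); its pivot lies at x = -50, y = 105 mm in the base's frame, 37 mm above the table. Standing up, this point is 49 to 54 mm above the table; pressed flat (level) it is 39 mm above it and at y = 143 mm in the base's frame.
- press_nr (a point): Press point on top of the near right corner's shim tab, 38 mm out from its pivot and 10 mm from its outer end. The tab, a steel leaf 24 mm wide, 4 mm thick, sticks out to the right of the plate (base -y); its pivot lies at x = -50, y = -105 mm in the base's frame, 37 mm above the table. Standing up, this point is 49 to 54 mm above the table; pressed flat (level) it is 39 mm above it and at y = -143 mm in the base's frame.
- press_fl (a point): Press point on top of the far left corner's shim tab, 38 mm out from its pivot and 10 mm from its outer end. The tab, a steel leaf 24 mm wide, 4 mm thick, sticks out to the left of the plate (base +y); its pivot lies at x = 50, y = 105 mm in the base's frame, 37 mm above the table. Standing up, this point is 49 to 54 mm above the table; pressed flat (level) it is 39 mm above it and at y = 143 mm in the base's frame.
- press_fr (a point): Press point on top of the far right corner's shim tab, 38 mm out from its pivot and 10 mm from its outer end. The tab, a steel leaf 24 mm wide, 4 mm thick, sticks out to the right of the plate (base -y); its pivot lies at x = 50, y = -105 mm in the base's frame, 37 mm above the table. Standing up, this point is 49 to 54 mm above the table; pressed flat (level) it is 39 mm above it and at y = -143 mm in the base's frame.
- shim_nl (a joint): Angle of the near left shim tab: 0 to 0.08 at the start (standing up about 20 degrees), 0.40 when level, its stop. A stiff pivot: about 4 N at the press point moves it, and it stays where it is left.
- shim_nr (a joint): Angle of the near right shim tab: 0 to 0.08 at the start (standing up about 20 degrees), 0.40 when level, its stop. A stiff pivot: about 4 N at the press point moves it, and it stays where it is left.
- shim_fl (a joint): Angle of the far left shim tab: 0 to 0.08 at the start (standing up about 20 degrees), 0.40 when level, its stop. A stiff pivot: about 4 N at the press point moves it, and it stays where it is left.
- shim_fr (a joint): Angle of the far right shim tab: 0 to 0.08 at the start (standing up about 20 degrees), 0.40 when level, its stop. A stiff pivot: about 4 N at the press point moves it, and it stays where it is left.
- pin_nl (a joint): Height of the witness pin under the plate beside the near left foot: 0 is up, as at the start. It is driven down (growing, in m, to about 0.004) if that corner is pushed down, and stays down by friction when the corner springs back.
- pin_nr (a joint): Height of the witness pin under the plate beside the near right foot: 0 is up, as at the start. It is driven down (growing, in m, to about 0.004) if that corner is pushed down, and stays down by friction when the corner springs back.
- pin_fl (a joint): Height of the witness pin under the plate beside the far left foot: 0 is up, as at the start. It is driven down (growing, in m, to about 0.004) if that corner is pushed down, and stays down by friction when the corner springs back.
- pin_fr (a joint): Height of the witness pin under the plate beside the far right foot: 0 is up, as at the start. It is driven down (growing, in m, to about 0.004) if that corner is pushed down, and stays down by friction when the corner springs back.
Mind the look-alikes: they are no part of the job. Of the things like the plate, leave any that is pink or yellow; of the rest the larger one is meant.

How it is judged:
By the outcome, as a careful person would: the job done as asked, in the order asked, and still so for the second after the job is handed in, with the robot touching nothing.
It also fails if it takes over 51 s, if anything falls off the work surface, if the arm or the gripper's body presses on something with over 40 N, if the wrist force passes 120 N, or if a joint passes its speed limit or range.

ROBOT

A 7-joint arm with a two-finger parallel gripper is mounted at the origin on the work surface. World frame = base frame: x ahead of the robot, y to its left, z up, the work surface at z = 0. Lengths are in m, angles in rad, forces in N, time in s.
With the tool pointing down it reaches from about 0.425 to 0.875 m from the base axis. Payload 4.7 kg.
Tool frame: the origin (TCP) lies midway between the tips of the shut fingers; the grasp point (between the pads) lies 19 mm behind it; z points along the fingers, y is the direction in which the jaws open and shut (so a half turn about z gives the same grasp; the last joint's range is limited). The gripper opens to 87 mm and grips with 3 to 60 N. Pads are 19 mm wide; open, the fingers measure 117 mm over their backs; the gripper's body (75 mm by 190 mm) begins 51 mm behind the grasp point.
Start: joints at [1.201, 0.321, -0.07, 1.45, 0.023, 1.371, -0.057], TCP at [0.243, -0.603, 0.223] pointing down, gripper open.
Joint ranges: [-2.86, 2.86], [-0.3, 2.09], [-1.38, 1.24], [0.06, 2.45], [-1.56, 4.7], [0.09, 2.05], [-2.69, 2.69]. Speed limits (rad/s): [2.57, 2.57, 3.14, 3.14, 3.14, 3.14, 3.14].

INTERFACE

Orientations are given as a rotation vector (axis times angle).
In Python, from bench import monitor, eyes, order gives the robot as it stands. The module is installed in compiled form; this text tells all that it offers.
- The arm moves only by the shell command python3 -m pendant 'ROWS' [FORCE]. ROWS is JSON, a list of rows, each a list of 3 entries, a list of its own where there are three numbers: the turn, a rotation vector about the tool's x, y, z in degrees, then the shift along the tool's x, y, z in m, then the gripper command: -1 is fully open, 1 is shut, values between are in proportion. In form: [[[rx, ry, rz], [tx, ty, tz], hand], ...]. A call has 1 to 8 rows; each row shifts and turns the commanded pose from where the row before left it, along the tool's axes as they then stand; what a row does not reach is not made up. A row lasts 1/8 s, in which the tool goes at most 62.5 mm and 10.7 degrees, less where a joint would pass 70% of its speed; a pose out of reach is approached as far as the arm can. A call is refused whole if a number of a shift passes 0.0625 or a number of a turn 10.7, either way. A call with a gripper value outside its range is refused whole. The fingers move at their own pace and stop on an object; FORCE is the grip in N (left out, the last holds). Time passes only in rows, so rows that do not move let the fingers close. It gives the time, the measured TCP pose, the force and the opening at its end, in the units of the state.
- monitor.get_state(): the state, without advancing time (a new reading comes with each control period).
- eyes.get_image(name): name is "scene" or "top" or "wrist"; returns a dict with "color" (480x640x3 uint8, red, green, blue), "range_z" (480x640 float32, m along the optical axis (not along the pixel's ray), 0 where there is no reading), "fx", "fy", "cx", "cy" (pixels), "world_to_cam" (4x4, takes a point from world to camera coordinates). Camera axes: x right, y up, looking along -z (the intrinsics and any distortion apply to the point x, -y, -z); pixel columns grow to the right and rows downward; lengths in m; the calibration is good to about 2 mm. A picture is of the moment at which its call begins.
- order.close_job(): hands the job in, once; it reports no verdict.
The state is a dict: "time": time; "joint_positions": joint angles; "qd": joint speeds; "joint_torque": joint torques, N m; "position": TCP position; "tool_rot": TCP orientation; "ft_force": force on the tool from outside, world axes, zero at the start; "torque": the same for the moment, N m; "grip_width": opening from 0.0 (shut) to 1.0 (fully open).
Only numpy, scipy, OpenCV 4.12 (cv2) and the standard library are available. Lean on these libraries where they do the work, as an engineer would, in place of code of your own. Each camera call takes 0.05 s, during which the arm holds its last target.

## Working session

There is one attempt and no reset: what is moved stays moved. The work goes in short steps, Python scripts to look and compute and a shell command to move; the robot and the scene stay as the last step left them, time stands still between calls to the robot, and variables do not carry over. Pictures are saved under pics/ and viewed, and the job is handed in when it is done.

```bash
ls; mkdir -p pics; cat > h.py <<'E'
from bench import monitor, eyes, order
import numpy as np, cv2
np.set_printoptions(precision=4,suppress=True)
E
python3 - <<'E'
from h import *
s=monitor.get_state()
for k,v in s.items(): print(k,np.array(v))
for n in("scene","top"):
    d=eyes.get_image(n); cv2.imwrite(f"pics/{n}0.png",d["color"][:,:,::-1]); np.savez(f"{n}0.npz",**d)
    print(n,[k for k in d],d["fx"],d["fy"],d["cx"],d["cy"]);print(d["world_to_cam"])
E
```

```text
pics
time 0.0
joint_positions [ 1.2011  0.3218 -0.0701  1.4517  0.0226  1.3708 -0.0569]
qd [-0.0019 -0.0004  0.0011  0.0009 -0.0004 -0.0005  0.0007]
joint_torque [ -0.0006 -49.1286  -0.4039 -31.2529  -0.0638   0.0437   0.0002]
position [ 0.2431 -0.6022  0.2215]
tool_rot [-3.0821 -0.599   0.0008]
ft_force [ 0.988   0.3765 -0.7992]
torque [-0.0159  0.0498 -0.0334]
grip_width 1.0009819078484932
scene ['color', 'range_z', 'fx', 'fy', 'cx', 'cy', 'world_to_cam'] 476.23489775469477 476.23489775469477 312.43438096100016 251.2594044619081
[[ 0.8753  0.4835  0.0097 -0.4511]
 [-0.3351  0.5919  0.733   0.116 ]
 [ 0.3487 -0.6449  0.6801 -1.3857]
 [ 0.      0.      0.      1.    ]]
top ['color', 'range_z', 'fx', 'fy', 'cx', 'cy', 'world_to_cam'] 522.9086174553681 522.9086174553681 317.561568325694 243.02462346083618
[[-0.011  -0.9999 -0.0001  0.0078]
 [ 0.9974 -0.011   0.0715 -0.5397]
 [-0.0715  0.0007  0.9974 -1.4237]
 [ 0.      0.      0.      1.    ]]
```

View pics/scene0.png

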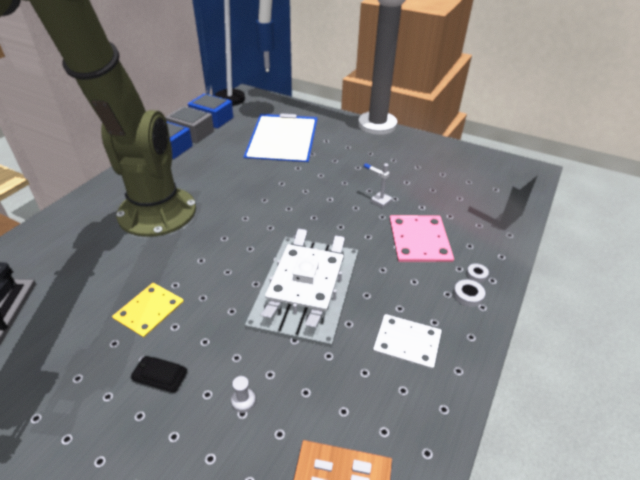

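View pics/top0.png

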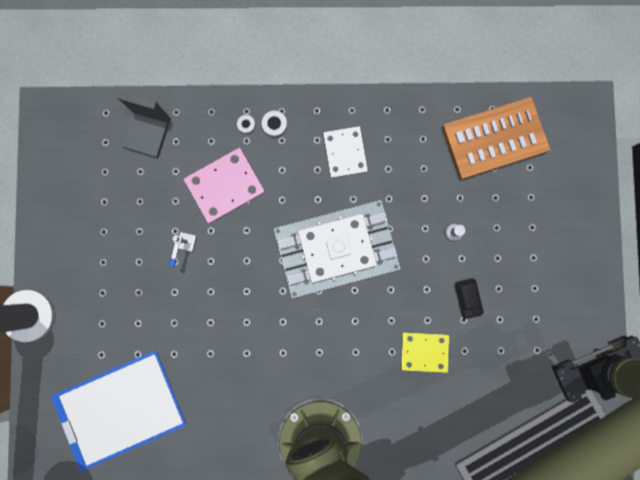

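```bash
python3 - <<'E'
from h import *
d=np.load("top0.npz"); c=d["color"][190:310,262:412,::-1]
cv2.imwrite("pics/top0crop.png",cv2.resize(c,None,fx=5,fy=5,interpolation=cv2.INTER_CUBIC))
d=np.load("scene0.npz"); c=d["color"][220:350,240:370,::-1]
cv2.imwrite("pics/scene0crop.png",cv2.resize(c,None,fx=4.5,fy=4.5,interpolation=cv2.INTER_CUBIC))
E
```

```text
(no output)
```

View pics/top0crop.png

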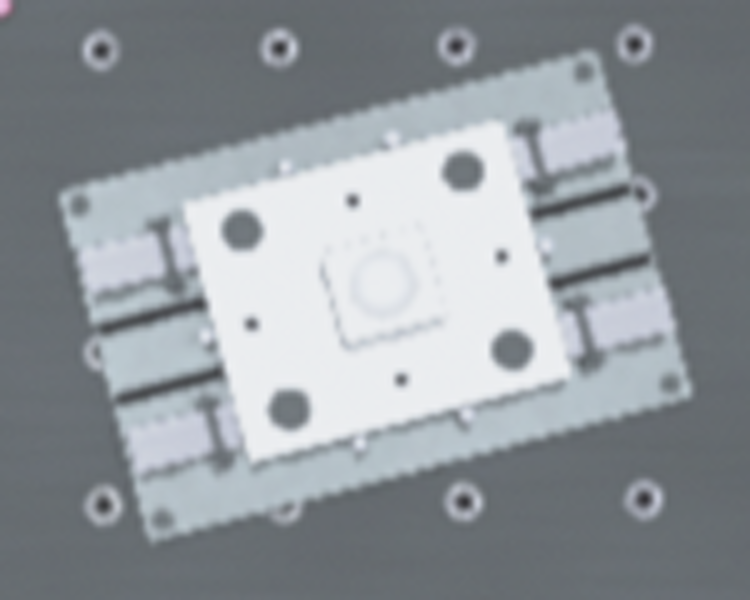

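View pics/scene0crop.png

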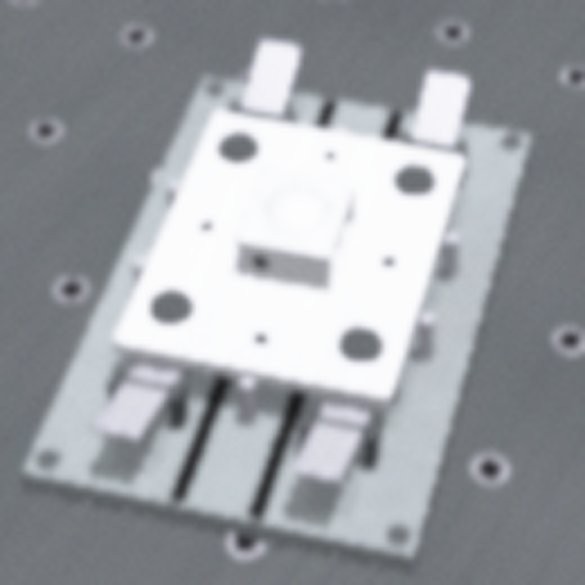

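The look-alikes are the small white plate (345,151), the pink one (223,185), the yellow one (425,352) and the large white plate on the base (338,248). The large white plate is the one meant: it is larger than the other white plate, and it carries the bracket with four tabs around it. Its bolt heads in the enlarged crop are at about (241,230), (463,170), (289,408) and (512,349).

```bash
cat >> h.py <<'E'
def proj(d,P):
    P=np.atleast_2d(P); M=d["world_to_cam"]; q=P@M[:3,:3].T+M[:3,3]
    return np.c_[d["fx"]*q[:,0]/-q[:,2]+d["cx"], d["fy"]*-q[:,1]/-q[:,2]+d["cy"]]
def ray(d,u,v,z):
    M=d["world_to_cam"]; R=M[:3,:3];o=-R.T@M[:3,3]
    r=R.T@np.array([(u-d["cx"])/d["fx"],-(v-d["cy"])/d["fy"],-1.])
    return o+r*(z-o[2])/r[2]
def dep(d,u,v):
    z=np.median(d["range_z"][int(round(v))-1:int(round(v))+2,int(round(u))-1:int(round(u))+2])
    M=d["world_to_cam"]; q=np.array([(u-d["cx"])/d["fx"]*z,-(v-d["cy"])/d["fy"]*z,-z])
    return M[:3,:3].T@(q-M[:3,3])
def blobs(d,uv,r,thr=None):
    g=cv2.cvtColor(d["color"],cv2.COLOR_RGB2GRAY).astype(float); out=[]
    for u,v in uv:
        u0,v0=int(round(u)),int(round(v)); w=g[v0-r:v0+r+1,u0-r:u0+r+1]
        t=(w.min()+w.max())/2; m=np.clip((w.max()-w)/(w.max()-w.min())-.3,0,1)
        yy,xx=np.mgrid[-r:r+1,-r:r+1]; out.append((u0+(m*xx).sum()/m.sum(),v0+(m*yy).sum()/m.sum()))
    return np.array(out)
L=np.array([[50,62],[50,-62],[-50,62],[-50,-62]])/1000  # fl fr nl nr
def fit(P):
    c=P.mean(0); q=P-c; a=np.arctan2((L[:,0]*q[:,1]-L[:,1]*q[:,0]).sum(),(L*q).sum())
    Rm=np.array([[np.cos(a),-np.sin(a)],[np.sin(a),np.cos(a)]]); return c,a,P-(c+L@Rm.T),Rm
E
python3 - <<'E'
from h import *
for n,uv,r in(("top",np.array([[241,230],[463,170],[289,408],[512,349]])/5+[262,190],6),
  ("scene",np.array([[238,147],[413,180],[0,0],[0,0]])/4.5+[240,220],5)):
    d=np.load(n+"0.npz")
    if n=="scene": # camera from the far right; assign by projection later
        uv=np.array(proj(d,np.c_[W,np.full(4,.054)]));print("proj in scene",uv)
    b=blobs(d,uv,r)
    W=np.array([ray(d,u,v,.054)[:2] for u,v in b]);print(n,b,W)
    print(np.array([dep(d,u,v) for u,v in b]))
    c,a,res,Rm=fit(W);print(c,a,res)
    for z,(u,v) in((0.05,b.mean(0)+[14,-8]),): print(dep(d,u,v))
E
```

```text
top [[309.9337 235.5981]
 [354.2142 223.7787]
 [319.4553 271.4292]
 [363.9752 259.5376]] [[ 0.5575  0.0223]
 [ 0.5883 -0.0976]
 [ 0.4608 -0.0023]
 [ 0.4914 -0.1223]]
[[ 0.5575  0.0223  0.055 ]
 [ 0.5881 -0.0975  0.0558]
 [ 0.4608 -0.0023  0.0559]
 [ 0.4914 -0.1222  0.0546]]
[ 0.5245 -0.05  ] 0.24979586722723945 [[-0.0001 -0.0002]
 [-0.      0.0001]
 [ 0.0001 -0.    ]
 [ 0.      0.0001]]
[ 0.5459 -0.0883  0.0496]
proj in scene [[332.071  258.6293]
 [319.9766 295.0267]
 [293.0269 251.347 ]
 [277.9354 286.5774]]
scene [[331.6601 259.6335]
 [319.6969 296.1745]
 [292.4683 252.4168]
 [277.5397 287.8757]] [[ 0.5583  0.0186]
 [ 0.5894 -0.101 ]
 [ 0.4616 -0.0064]
 [ 0.4928 -0.1262]]
[[ 0.559   0.0171  0.0556]
 [ 0.5891 -0.1004  0.0533]
 [ 0.4616 -0.0063  0.054 ]
 [ 0.4929 -0.1264  0.0543]]
[ 0.5255 -0.0537] 0.25414019398606275 [[-0.     -0.0002]
 [-0.0001  0.0002]
 [ 0.0001 -0.0001]
 [ 0.0001  0.0001]]
[ 0.541  -0.0129  0.0507]
```

```bash
cat >> h.py <<'E'
from scipy.spatial.transform import Rotation as Ro
def todo(target,yaw=None,s=None):
    s=s or monitor.get_state(); R=Ro.from_rotvec(s["tool_rot"]).as_matrix()
    t=0
    if yaw is not None:
        Rd=np.array([[np.cos(yaw),np.sin(yaw),0],[np.sin(yaw),-np.cos(yaw),0],[0,0,-1]])
        print("turn deg",np.degrees(Ro.from_matrix(R.T@Rd).as_rotvec())); R=Rd
    dl=np.array(target)-np.array(s["position"])
    print("shift",R.T@dl,"pos",np.array(s["position"]),"F",np.array(s["ft_force"]))
E
python3 - <<'E'
from h import *
todo([.47,-.20,.20],.252)
E
```

```text
turn deg [-0.0947  0.0125  7.5508]
shift [ 0.32   -0.333   0.0216] pos [ 0.2431 -0.6023  0.2216] F [-0.0333  0.3297  0.5851]
```

```bash
python3 -m pendant '[[[0,0,7.55],[0,0,0],1],[[0,0,0],[0.04,-0.042,0],1],[[0,0,0],[0.04,-0.042,0],1],[[0,0,0],[0.04,-0.042,0],1],[[0,0,0],[0.04,-0.042,0],1],[[0,0,0],[0.04,-0.042,0.005],1],[[0,0,0],[0.04,-0.042,0.005],1],[[0,0,0],[0.04,-0.042,0.005],1]]' 20
python3 - <<'E'
from h import *
todo([.47,-.20,.20],.252)
d=eyes.get_image("wrist"); cv2.imwrite("pics/w1.png",d["color"][:,:,::-1]); np.savez("w1.npz",**d)
E
```

```text
time: 1.1
position: [0.4417, -0.2464, 0.2072]
tool_rot: [3.116, 0.395, -0.0]
ft_force: [0.2, -0.1, 0.2]
grip_width: 0.173
turn deg [ 0.012   0.0121 -0.0037]
shift [ 0.039  -0.0378  0.0072] pos [ 0.4417 -0.2464  0.2072] F [ 0.225  -0.1068  0.188 ]
```

View pics/w1.png

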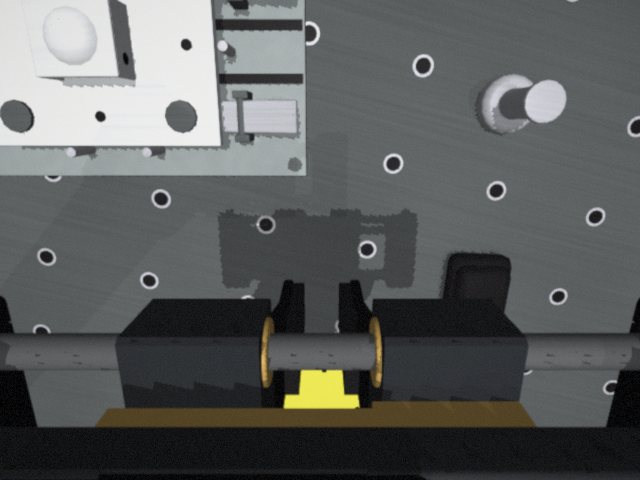

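The wrist view shows the nr bolt head at (181,116), the nl bolt head at (16,117) and the nr tab at (265,116). The plate edges run parallel to the image, so the yaw is right. Next I check these positions against the other cameras.

```bash
python3 - <<'E'
from h import *
d=np.load("w1.npz"); b=blobs(d,[(181,116),(17,117)],17);print(b)
for u,v in b: print(ray(d,u,v,.054),dep(d,u,v))
print(dep(d,290,116),dep(d,262,116),dep(d,250,160))
a=.252;R=np.array([[np.cos(a),-np.sin(a)],[np.sin(a),np.cos(a)]])
print([.525,-.052]+L@R.T)
E
```

```text
[[180.8018 116.196 ]
 [ 17.2472 115.7898]]
[ 0.4915 -0.1234  0.054 ] [ 0.4915 -0.1234  0.0542]
[ 0.4612 -0.0041  0.054 ] [ 0.4612 -0.004   0.0539]
[ 0.5121 -0.203   0.0548] [ 0.5066 -0.1814  0.0462] [ 0.467  -0.1746  0.0149]
[[ 0.558   0.0205]
 [ 0.5889 -0.0996]
 [ 0.4611 -0.0044]
 [ 0.492  -0.1245]]
```

```bash
python3 - <<'E'
from h import *
todo([.4915,-.1238,.075],.252)
E
```

```text
turn deg [-0.2707 -0.1734  0.6334]
shift [ 0.0723 -0.0982  0.1318] pos [ 0.446  -0.237   0.2068] F [ 2.7895  6.0977 -0.4217]
```

```bash
python3 -m pendant '[[[0,0,0],[0.036,-0.05,0.0],1],[[0,0,0],[0.037,-0.05,0.0],1],[[0,0,0],[0,0,0.05],1],[[0,0,0],[0,0,0.05],1],[[0,0,0],[0,0,0.025],1],[[0,0,0],[0,0,0],1],[[0,0,0],[0,0,0],1]]'
python3 - <<'E'
from h import *
todo([.4915,-.1238,.06],.252)
E
```

```text
time: 2.02
position: [0.4878, -0.1335, 0.0836]
tool_rot: [3.116, 0.395, 0.002]
ft_force: [0.1, -1.1, 0.5]
grip_width: 0.007
turn deg [ 0.0487 -0.0765 -0.007 ]
shift [ 0.006  -0.0085  0.0236] pos [ 0.4878 -0.1335  0.0836] F [ 0.0716 -1.0952  0.4982]
```

```bash
python3 -m pendant '[[[0,0,0],[0.006,-0.0085,0.0],1],[[0,0,0],[0,0,0.02],1],[[0,0,0],[0,0,0],1],[[0,0,0],[0,0,0],1]]'
python3 - <<'E'
from h import *
todo([.4915,-.1238,.054],.252)
E
```

```text
time: 2.52
position: [0.4914, -0.1233, 0.0635]
tool_rot: [3.116, 0.395, 0.002]
ft_force: [0.1, -0.5, 0.8]
grip_width: 0.004
turn deg [ 0.0452 -0.0666  0.0188]
shift [-0.      0.0005  0.0095] pos [ 0.4914 -0.1233  0.0635] F [ 0.0753 -0.5485  0.838 ]
```

```bash
python3 -m pendant '[[[0,0,0],[0,0,0.004],1],[[0,0,0],[0,0,0.004],1],[[0,0,0],[0,0,0],1]]'
python3 -m pendant '[[[0,0,0],[0,0,0.001],1],[[0,0,0],[0,0,0],1]]'
python3 -m pendant '[[[0,0,0],[0,0,0.001],1],[[0,0,0],[0,0,0],1]]'
```

```text
time: 2.9
position: [0.4906, -0.1235, 0.0545]
tool_rot: [3.117, 0.395, -0.0]
ft_force: [-0.2, -0.2, 0.5]
grip_width: 0.005
time: 3.15
position: [0.4907, -0.1235, 0.0544]
tool_rot: [3.116, 0.395, -0.001]
ft_force: [-2.8, 1.2, 7.0]
grip_width: 0.007
time: 3.4
position: [0.4907, -0.1235, 0.0543]
tool_rot: [3.116, 0.395, -0.001]
ft_force: [-5.8, 0.9, 14.6]
grip_width: 0.005
```

nr is solid: 14.6 N with no travel. Next is fr, at tool x +0.100.

```bash
python3 -m pendant '[[[0,0,0],[0,0,-0.012],1],[[0,0,0],[0.05,0,0],1],[[0,0,0],[0.05,0,0],1],[[0,0,0],[0,0,0],1],[[0,0,0],[0,0,0],1]]'
python3 - <<'E'
from h import *
todo([.5887,-.099,.0555],.252)
E
```

```text
time: 4.03
position: [0.5866, -0.0986, 0.0641]
tool_rot: [-3.116, -0.395, 0.003]
ft_force: [-0.5, -0.5, 0.2]
grip_width: 0.006
turn deg [-0.0266  0.0913  0.0073]
shift [0.0019 0.0009 0.0086] pos [ 0.5866 -0.0986  0.0641] F [-0.5335 -0.4624  0.2013]
```

```bash
python3 -m pendant '[[[0,0,0],[0.002,0.001,0.004],1],[[0,0,0],[0,0,0.005],1],[[0,0,0],[0,0,0],1]]'
python3 -m pendant '[[[0,0,0],[0,0,0.001],1],[[0,0,0],[0,0,0],1]]'
python3 -m pendant '[[[0,0,0],[0,0,0.0008],1],[[0,0,0],[0,0,0],1]]'
```

```text
time: 4.4
position: [0.5888, -0.0994, 0.055]
tool_rot: [3.117, 0.394, -0.002]
ft_force: [-0.1, -0.2, 0.8]
grip_width: 0.006
time: 4.65
position: [0.5896, -0.099, 0.0546]
tool_rot: [3.117, 0.395, 0.0]
ft_force: [-0.5, 0.1, 0.2]
grip_width: 0.008
time: 4.9
position: [0.5898, -0.099, 0.0545]
tool_rot: [3.116, 0.395, 0.0]
ft_force: [-1.4, -0.4, 4.7]
grip_width: 0.004
```

```bash
python3 -m pendant '[[[0,0,0],[0,0,0.0008],1],[[0,0,0],[0,0,0],1]]'
python3 -m pendant '[[[0,0,0],[0,0,0.0005],1],[[0,0,0],[0,0,0],1]]'
```

```text
time: 5.15
position: [0.5898, -0.099, 0.0544]
tool_rot: [3.116, 0.395, -0.0]
ft_force: [-5.3, 0.7, 9.2]
grip_width: 0.005
time: 5.4
position: [0.5898, -0.099, 0.0544]
tool_rot: [3.116, 0.395, -0.0]
ft_force: [-5.3, 0.8, 12.8]
grip_width: 0.003
```

fr is solid too: 12.8 N with no travel. Next is fl, at tool y −0.124.

```bash
python3 -m pendant '[[[0,0,0],[0,0,-0.012],1],[[0,0,0],[0,-0.03,-0.02],1],[[0,0,0],[0,-0.06,0],1],[[0,0,0],[0,-0.034,0.02],1],[[0,0,0],[0,0,0],1],[[0,0,0],[0,0,0],1]]'
python3 - <<'E'
from h import *
todo([.558,.0205,.0555],.252)
E
```

```text
time: 6.15
position: [0.5593, 0.0201, 0.0647]
tool_rot: [3.116, 0.394, 0.001]
ft_force: [0.2, -0.5, 0.2]
grip_width: 0.001
turn deg [ 0.0506 -0.0247 -0.0327]
shift [-0.0011 -0.0007  0.0092] pos [0.5593 0.0201 0.0647] F [ 0.2329 -0.5179  0.2415]
```

```bash
python3 -m pendant '[[[0,0,0],[-0.001,0,0.005],1],[[0,0,0],[0,0,0.005],1],[[0,0,0],[0,0,0],1]]'
python3 -m pendant '[[[0,0,0],[0,0,0.001],1],[[0,0,0],[0,0,0],1]]'
python3 -m pendant '[[[0,0,0],[0,0,0.0008],1],[[0,0,0],[0,0,0],1]]'
```

```text
time: 6.52
position: [0.5582, 0.0198, 0.0545]
tool_rot: [3.116, 0.393, 0.0]
ft_force: [-0.2, -1.3, 2.5]
grip_width: 0.01
time: 6.78
position: [0.5582, 0.0198, 0.0544]
tool_rot: [3.115, 0.393, 0.0]
ft_force: [-3.5, -1.7, 8.7]
grip_width: 0.004
time: 7.02
position: [0.5582, 0.0198, 0.0544]
tool_rot: [3.115, 0.393, 0.0]
ft_force: [-4.3, -2.3, 13.0]
grip_width: 0.007
```

fl is solid as well: 13 N with no travel. Next is nl, at tool x −0.100.

```bash
python3 -m pendant '[[[0,0,0],[0,0,-0.012],1],[[0,0,0],[-0.05,0,0],1],[[0,0,0],[-0.05,0,0],1],[[0,0,0],[0,0,0],1],[[0,0,0],[0,0,0],1]]'
python3 - <<'E'
from h import *
todo([.461,-.0042,.0555],.252)
E
```

```text
time: 7.65
position: [0.462, -0.0041, 0.0653]
tool_rot: [3.116, 0.394, 0.003]
ft_force: [0.2, -0.3, 0.8]
grip_width: 0.006
turn deg [ 0.0399 -0.1134 -0.015 ]
shift [-0.001  -0.0001  0.0098] pos [ 0.462  -0.0041  0.0653] F [ 0.2127 -0.3355  0.8403]
```

```bash
python3 -m pendant '[[[0,0,0],[-0.001,0,0.005],1],[[0,0,0],[0,0,0.005],1],[[0,0,0],[0,0,0],1]]'
python3 -m pendant '[[[0,0,0],[0,0,0.001],1],[[0,0,0],[0,0,0],1]]'
python3 -m pendant '[[[0,0,0],[0,0,0.001],1],[[0,0,0],[0,0,0],1]]'
```

```text
time: 8.02
position: [0.4606, -0.0039, 0.0544]
tool_rot: [-3.116, -0.396, -0.0]
ft_force: [0.1, 0.7, 1.9]
grip_width: 0.004
time: 8.28
position: [0.4605, -0.0039, 0.0539]
tool_rot: [-3.116, -0.395, -0.001]
ft_force: [-0.8, 1.3, 3.2]
grip_width: 0.003
time: 8.52
position: [0.4603, -0.0038, 0.053]
tool_rot: [-3.116, -0.395, -0.001]
ft_force: [-0.6, 1.4, 5.2]
grip_width: 0.005
```

nl is giving. I press on until it is fully down.

```bash
python3 -m pendant '[[[0,0,0],[0,0,0.0015],1],[[0,0,0],[0,0,0.001],1],[[0,0,0],[0,0,0],1]]'
python3 -m pendant '[[[0,0,0],[0,0,0.001],1],[[0,0,0],[0,0,0],1]]'
python3 -m pendant '[[[0,0,0],[0,0,0.001],1],[[0,0,0],[0,0,0],1]]'
```

```text
time: 8.9
position: [0.46, -0.0037, 0.0508]
tool_rot: [-3.116, -0.395, 0.0]
ft_force: [-1.8, 3.3, 9.3]
grip_width: 0.007
time: 9.15
position: [0.4601, -0.0037, 0.0507]
tool_rot: [3.116, 0.395, -0.001]
ft_force: [-6.0, 2.1, 17.1]
grip_width: 0.008
time: 9.4
position: [0.4601, -0.0037, 0.0506]
tool_rot: [3.116, 0.395, -0.001]
ft_force: [-9.3, 1.5, 25.8]
grip_width: 0.006
```

nl gives 3.8 mm and bottoms at 26 N, so it is the rocking corner. I lift off and move over the nl tab, at tool y −0.081.

```bash
python3 -m pendant '[[[0,0,0],[0,0,-0.015],1],[[0,0,0],[0,0,-0.025],1],[[0,0,0],[0,-0.04,0],1],[[0,0,0],[0,-0.041,0],1],[[0,0,0],[0,0,0],1],[[0,0,0],[0,0,0],1]]'
python3 - <<'E'
from h import *
for n in("scene","top"):
    d=eyes.get_image(n); np.savez(n+"1.npz",**d)
    a,b,c,e=(190,310,262,412) if n=="top" else (220,350,240,370)
    cv2.imwrite(f"pics/{n}1.png",cv2.resize(d["color"][a:b,c:e,::-1],None,fx=4.5,fy=4.5,interpolation=cv2.INTER_CUBIC))
a=.252;t=np.array([.461,-.004])+.081*np.array([-np.sin(a),np.cos(a)]);print(t)
todo([*t,.06],.252)
E
```

```text
time: 10.15
position: [0.4395, 0.0732, 0.0879]
tool_rot: [3.116, 0.394, -0.001]
ft_force: [-0.6, 0.3, -0.6]
grip_width: 0.004
[0.4408 0.0744]
turn deg [ 0.0188  0.0401 -0.112 ]
shift [ 0.0014 -0.0014  0.0279] pos [0.4398 0.0728 0.0879] F [-0.132  -0.4717  0.579 ]
```

View pics/scene1.png

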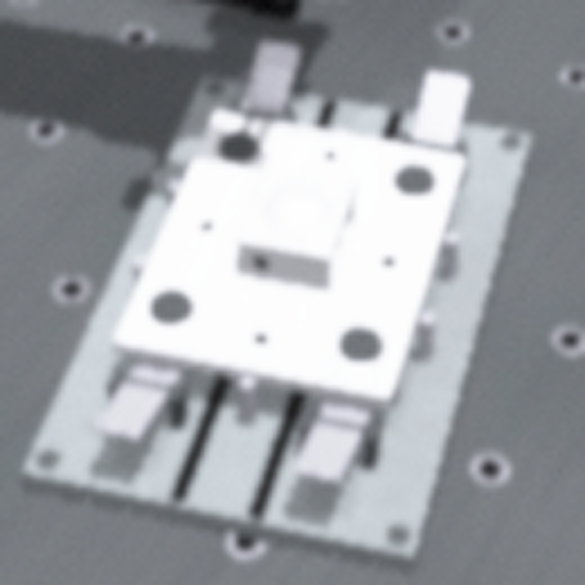

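```bash
python3 - <<'E'
from h import *
d=np.load("scene1.npz")
p=proj(d,[[.4398,.0728,.0879],[.4408,.0744,.05]]);print(p,(p-[240,220])*4.5)
cv2.imwrite("pics/scene1f.png",cv2.resize(d["color"][130:330,200:400,::-1],None,fx=3,fy=3,interpolation=cv2.INTER_CUBIC))
E
```

```text
[[300.6796 221.5289]
 [301.4184 232.545 ]] [[273.058    6.8802]
 [276.3828  56.4525]]
```

View pics/scene1f.png

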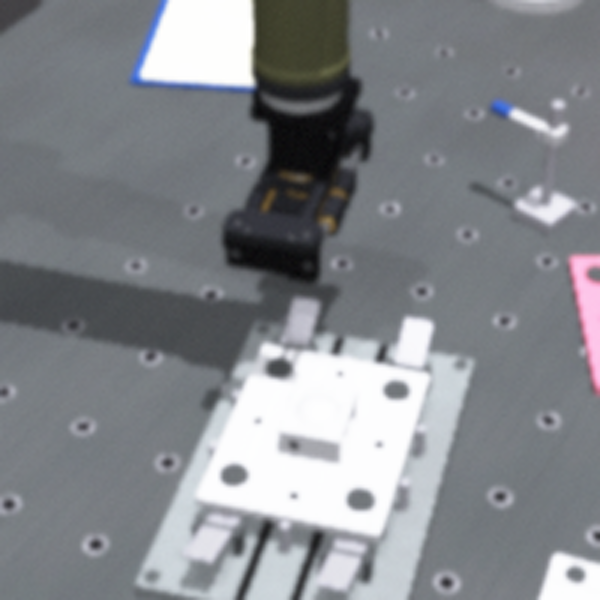

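View pics/top1.png

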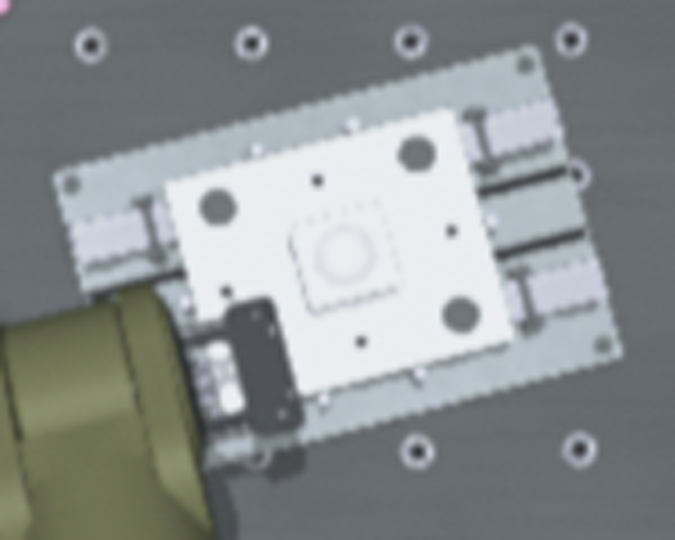

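The scene picture shows the gripper over the nl tab, at (300,320) in the crop, and all four tabs are still standing. Now I press nl's tab.

```bash
python3 -m pendant '[[[0,0,0],[0.001,-0.001,0.014],1],[[0,0,0],[0,0,0.011],1],[[0,0,0],[0,0,0.003],1],[[0,0,0],[0,0,0],1]]'
python3 -m pendant '[[[0,0,0],[0,0,0.003],1],[[0,0,0],[0,0,0.003],1],[[0,0,0],[0,0,0],1]]'
python3 -m pendant '[[[0,0,0],[0,0,0.002],1],[[0,0,0],[0,0,0.002],1],[[0,0,0],[0,0,0],1]]'
python3 -m pendant '[[[0,0,0],[0,0,0.002],1],[[0,0,0],[0,0,0.002],1],[[0,0,0],[0,0,0],1]]'
```

```text
time: 10.75
position: [0.4402, 0.0753, 0.0597]
tool_rot: [-3.116, -0.395, 0.002]
ft_force: [-0.1, -1.0, 0.2]
grip_width: 0.006
time: 11.12
position: [0.4409, 0.0756, 0.0544]
tool_rot: [-3.117, -0.395, -0.001]
ft_force: [-0.2, 0.6, 1.2]
grip_width: 0.008
time: 11.5
position: [0.4406, 0.0762, 0.0502]
tool_rot: [-3.116, -0.396, -0.001]
ft_force: [-0.7, 4.4, 3.1]
grip_width: 0.005
time: 11.88
position: [0.4405, 0.0747, 0.0459]
tool_rot: [3.116, 0.395, -0.0]
ft_force: [-0.1, -0.6, 1.5]
grip_width: 0.003
```

```bash
python3 -m pendant '[[[0,0,0],[0,0,0.002],1],[[0,0,0],[0,0,0.002],1],[[0,0,0],[0,0,0],1]]'
python3 -m pendant '[[[0,0,0],[0,0,0.001],1],[[0,0,0],[0,0,0.001],1],[[0,0,0],[0,0,0],1]]'
python3 -m pendant '[[[0,0,0],[0,0,0.001],1],[[0,0,0],[0,0,0],1]]'
```

```text
time: 12.25
position: [0.4403, 0.0749, 0.0418]
tool_rot: [3.116, 0.395, -0.001]
ft_force: [0.4, 1.0, 1.9]
grip_width: 0.005
time: 12.62
position: [0.4404, 0.075, 0.04]
tool_rot: [3.116, 0.395, -0.001]
ft_force: [-0.4, -0.3, 2.0]
grip_width: 0.003
time: 12.88
position: [0.4404, 0.0751, 0.0392]
tool_rot: [3.116, 0.395, -0.001]
ft_force: [-1.8, 0.6, 3.8]
grip_width: 0.005
```

```bash
python3 -m pendant '[[[0,0,0],[0,0,0.001],1],[[0,0,0],[0,0,0],1]]'
python3 -m pendant '[[[0,0,0],[0,0,0.001],1],[[0,0,0],[0,0,0],1]]'
```

```text
time: 13.12
position: [0.4405, 0.0751, 0.039]
tool_rot: [3.116, 0.394, -0.001]
ft_force: [-4.1, -0.3, 11.2]
grip_width: 0.003
time: 13.38
position: [0.4406, 0.0751, 0.0387]
tool_rot: [3.115, 0.394, -0.001]
ft_force: [-6.4, -1.4, 18.2]
grip_width: 0.006
```

The tab is on its stop: 18 N at z 0.0387. I retract and check.

```bash
python3 -m pendant '[[[0,0,0],[0,0,-0.015],1],[[0,0,0],[0,0,-0.05],1],[[0,0,0],[0,0,-0.06],1],[[0,0,0],[-0.0,-0.05,-0.05],1],[[0,0,0],[0,-0.06,0],1],[[0,0,0],[0,-0.06,0],1],[[0,0,0],[0,0,0],1],[[0,0,0],[0,0,0],1]]'
python3 - <<'E'
from h import *
ims=[]
for n in("scene","top","wrist"):
    d=eyes.get_image(n); np.savez(n+"2.npz",**d)
    if n=="wrist": cv2.imwrite("pics/w2.png",d["color"][:,:,::-1]);continue
    a,b,c,e=(190,310,262,412) if n=="top" else (220,350,240,370)
    cv2.imwrite(f"pics/{n}2.png",cv2.resize(d["color"][a:b,c:e,::-1],None,fx=4.5,fy=4.5,interpolation=cv2.INTER_CUBIC))
    # tab outer-end heights
    a=.252;R=np.array([[np.cos(a),-np.sin(a)],[np.sin(a),np.cos(a)]])
    for nm,q in dict(nl=[-.05,.143],nr=[-.05,-.143],fl=[.05,.143],fr=[.05,-.143]).items():
        xy=np.array([.5247,-.0515])+R@q
        u=proj(d,[*xy,.039 if nm=="nl" else .05])[0]; print(n,nm,u,dep(d,*u)[2])
    if n=="top":
        W=np.array([ray(d,u,v,.054)[:2] for u,v in blobs(d,np.array([[310,236],[354,224],[319,271],[364,260]]),6)]);print(fit(W)[:2])
E
```

```text
time: 14.38
position: [0.3997, 0.2336, 0.2061]
tool_rot: [3.116, 0.395, -0.0]
ft_force: [1.0, 0.1, 0.7]
grip_width: 0.007
scene nl [301.4073 235.6733] 0.039864361171574055
scene nr [266.5699 314.6343] 0.05512841696563469
scene fl [338.7579 239.0878] 0.05132912787015397
scene fr [310.7648 323.9493] 0.05481434641245454
top nl [291.1536 279.2984] 0.03719560454241385
top nr [393.4242 251.6581] 0.05306246952164242
top fl [281.4503 243.4479] 0.05251883082561103
top fr [383.4634 216.0856] 0.05305526582247565
(array([ 0.5245, -0.05  ]), np.float64(0.24982667229039834))
```

View pics/scene2.png

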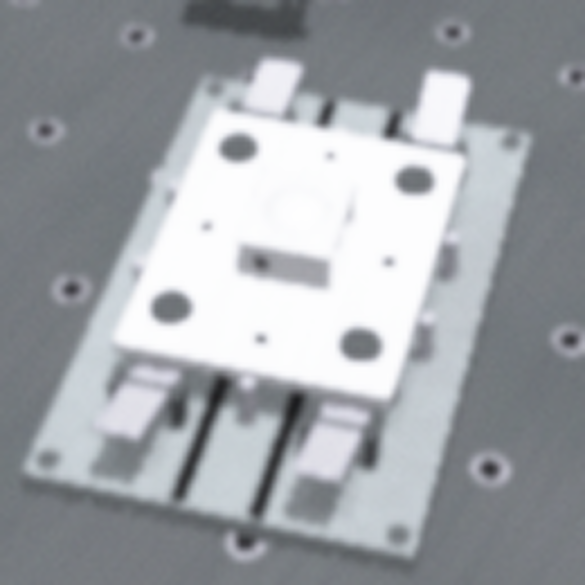

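View pics/w2.png

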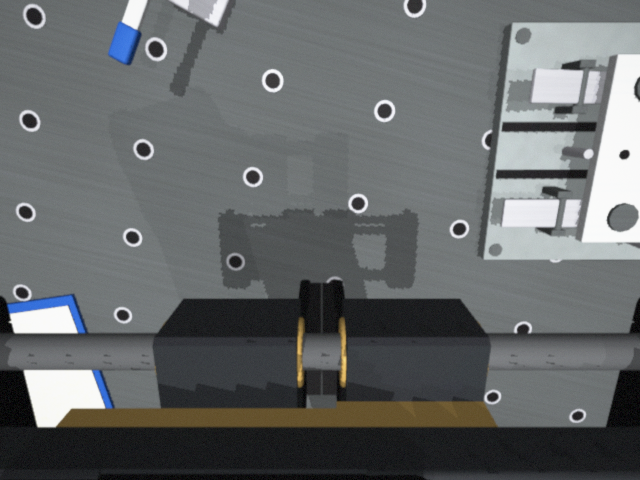

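In the scene crop the nl tab at (275,85) now lies flat, at about 39 mm. The other three stand at 51–55 mm, and the plate pose is unchanged. One last slope check on the tab with the wrist depth, then I hand in.

```bash
python3 - <<'E'
from h import *
d=np.load("wrist2.npz")
for u in(508,520,532,545,553): print("nl",u,dep(d,u,211))
for u in(540,555,570): print("fl",u,dep(d,u,86))
E
```

```text
nl 508 [0.4411 0.0824 0.0389]
nl 520 [0.4435 0.0726 0.0388]
nl 532 [0.446  0.063  0.0391]
nl 545 [0.4487 0.0524 0.0389]
nl 553 [0.4504 0.0458 0.0387]
fl 540 [0.5368 0.1019 0.0521]
fl 555 [0.5405 0.0886 0.0469]
fl 570 [0.544  0.0758 0.0435]
```

The nl tab is level: 38.9 mm along its whole length. I hand in.

```bash
python3 - <<'E'
from h import *
print(order.close_job())
E
```

```text
the job is handed in; nothing more can be done
None
```

The near left (nl) corner is the one that rocks. Its shim tab is now pressed flat, and the other three tabs are still standing.

- **Finding the corner:** I pressed the bolt heads in the order nr, fr, fl, nl. The first three held solid at 13–15 N with no travel. nl sank 3.8 mm and bottomed out at 26 N.
- **Pressing the tab:** I pushed the nl tab down until it met its stop at 18 N.
- **Last checks:** The wrist camera reads the nl tab at 38.7–39.1 mm along its length, so it is level. The other three press points read 51–55 mm. The plate's pose in the top camera matches the one at the start. The robot was clear of everything when I handed in, at about 14.5 s.
- **Disagreements:** The scene and top cameras put the plate about 4 mm apart. I used their average, which the wrist camera confirmed to about 1 mm. While the tab was moving, I read only 1–4 N vertically, slightly under the stated 4 N. That fits the fingertips touching the tab's outer end first.
- **Not checked:** The witness pins cannot be seen under the plate, so I did not check them.

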